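# Hook the deposit tray out to its stops

## Robot

A 6-joint arm with a two-finger parallel gripper is mounted at the origin on the work surface. World frame = base frame: x ahead of the robot, y to its left, z up, the work surface at z = 0. Lengths are in mm, angles in degrees, forces in N, time in s.
With the tool pointing down it reaches from about 350 to 725 mm from the base axis. Payload 6 kg.
Tool frame: the origin (TCP) lies midway between the tips of the shut fingers; the grasp point (between the pads) lies 19 mm behind it; z points along the fingers, y is the line along which they close (so a half turn about z gives the same grasp; the last joint's range is limited). The gripper opens to 85 mm and grips with 20 to 120 N. Pads are 22 mm wide; open, the fingers measure 114 mm over their backs; the gripper's body (76 mm by 85 mm) begins 54 mm behind the grasp point. The pads swing forward as they close: fully open they stand 13 mm farther back than shut.
Start: joints at [-50.036, 2.303, 4.859, 0, -92.561, -19.12], TCP at [213.502, -560.702, 198.361] pointing down, gripper open.
Joint ranges: [-146.85, 146.85], [-73.84, 115.35], [-62.03, 85.46], [-188.31, 113.3], [-161.28, -10.13], [-171.36, 171.36]. Speed limits (degrees/s): [147.25, 147.25, 172.46, 180, 180, 180].

## Interface

Orientations are given as a 3x3 rotation matrix whose columns are the frame's x, y, z axes.
In Python, from bench import arm, optics, order gives the robot as it stands. The module is installed in compiled form; this text tells all that it offers.
- The arm moves only by the tool move_arm, never from a script. Its argument "plan" is a list of rows, each an object of numbers: "hand": the finger opening in mm, from 0 to 85.4; "dx", "dy", "dz": the shift along the tool's x, y, z in mm; "spin": the turn about the tool's z in units of 6 degrees (1.0 is 6 degrees). In form: [{"hand": .., "dx": .., "dy": .., "dz": .., "spin": ..}, ...]. A call has 1 to 20 rows; each row shifts and turns the commanded pose from where the row before left it, along the tool's axes as they then stand; what a row does not reach is not made up. A row lasts 1/10 s, in which the tool goes at most 50 mm and 8.59 degrees, less where a joint would pass 70% of its speed; a pose out of reach is approached as far as the arm can. A call is refused whole if a number of a shift passes 50 or a number of a turn 1, either way. A call with a gripper value outside its range is refused whole. The fingers move at their own pace and stop on an object; "grip_force" is the grip in N (left out, the last holds). Time passes only in rows, so rows that do not move let the fingers close. It gives the time, the measured TCP pose, the force, the opening and the grip force at its end, in the units of the state.
- arm.observe(): the state, without advancing time (a new reading comes with each control period).
- optics.capture(name): name is "scene" or "top"; returns (picture, depth): 420x560x3 uint8, red, green, blue; 420x560 float32, mm along the optical axis (not along the pixel's ray), 0 where there is no reading.
- optics.camera_model(name): a dict with "intrinsics" (3x3 intrinsics, pixels), "world_from_camera" (4x4, takes a point from camera to world coordinates). Camera axes: x right, y down, z forward; pixel columns grow to the right and rows downward; lengths in mm; the calibration is good to about 2 mm. A picture is of the moment at which its call begins. camera_model takes no time and is no camera call.
- order.job_done(): hands the job in; it is judged then, once.
The state is a dict: "time_s": time; "joints": joint angles; "qd": joint speeds; "joint_efforts": joint torques, N m; "ee_pos": TCP position; "eef_rot": TCP orientation; "contact_force": force on the tool from outside, world axes, zero at the start; "torque": the same for the moment, N m; "width": finger opening in mm; "grasp_force": force on a finger pad.
Only numpy, scipy, OpenCV 4.12 (cv2) and the standard library are available. Lean on these libraries where they do the work, as an engineer would, in place of code of your own. Each camera call takes 0.05 s, during which the arm holds its last target. There are 200 camera calls.

## Task

Pick up the red-handled hook from its stand, drop its tip through the brass ring of the deposit tray, and drag the tray out of the game base with the hook until it has snapped past the orange spring catch and is pulled up snug (some 5 to 10 N) against both brass stops. Pull steadily and gently, never harder than 16 N, leave the other things alone and do not touch the tray with the gripper. Then unhook and lay the hook back on its stand the way it was.

Things in the scene. Friction and masses are not known exactly. Their poses are not given: they have to be found in the camera images.
- hook: Pull hook, 0.16 kg. Origin: centre of the red handle, 100 (x) x 18 (y) x 24 (z). A rod 8 thick runs on along +x at mid height to x = 140, then bends straight down (-z) as the pin, 8 thick, round end 36 below the handle's centre line. On the stand it is level, pin down, origin 62 above the table. Grasp the handle's middle across y from above, with 40 N or more, or it swings in the fingers.
- hook_tip (a point): Lowest point of the hook pin, at (140, 0, -36) in the hook's frame.
- stand: Fixed wooden stand of the hook; origin under its centre, on the table; x is the handle's direction. Base 110 x 70 x 8. Two saddles 12 long at x = -36 and +36, 50 high, with ears 5 thick on both sides up to 62, 26 apart inside. The handle lies across both, centred over the origin (start: within 4), its centre 62 above the table, pin end towards +x.
- dock: Fixed black and gold game base 240 (x) x 200 (y) x 62 high; origin under its centre, on the table. An open-topped channel 72 wide with a floor 4 thick runs along its x through the middle, walled at both sides and the back, open at the front (-x, towards the robot). The tray comes out towards the dock's -x.
- stop: Adjustable front stop of the channel: two brass blocks 8 wide, 58 high, 56 free between them, on fixed brass strips on top of the walls; clamped anywhere in an 18 mm range and not measured: find them by feel. Origin on the table at the middle of that range (blocks' inner faces within 9 along x of it); axes as the dock's. Snug, the tray's origin is 55 to +x of the inner faces. Rigid.
- catch (a joint): Orange spring catch in the channel's +y wall: round nose, 8 radius, 30 from the centre line, at x = 28.5 in the dock's frame. Value: how far it is pushed back, m (0 free, at most 0.009); spring 2.1 N at 0, plus 0.35 N/mm. The tray's rear roller must be dragged past it: a hump of some 3 to 7 N more in the pull while the tray's origin goes from x = 0 to -30 in the dock's frame; then it snaps out.
- tray: Aluminium tray, loose in the channel, 0.45 to 0.8 kg; steady drag about 1 to 4 N. Open box 110 (x) x 52 (y) x 36 high; origin: centre of its underside, 4 above the table. Brass shoulders at the front (faces at x = -55) meet the stops; guide rollers of 8 radius at the rear (x = 45); each pair 69 wide: 1.5 play a side. Starts with its origin at x = 27 to 47 in the dock's frame.
- ring (a point): Centre of the brass pull ring before the tray's front, at (-74, 0, 26) in the tray's frame: 30 above the table. The ring lies flat (hole vertical), 18 inside diameter, bar 8 thick (top 34 above the table), joined to the tray on its +x side. At the start it lies deep in the channel. The pin enters from above and pulls on the ring's -x side.
- padlock: Bystander: brass padlock 22 x 46 x 70 standing on the table; origin under its centre.
- deck: Bystander: blue card deck 90 x 64 x 22; origin under its centre.
- tokens: Bystander: stack of game tokens, 40 diameter, 25 high; origin under its centre.
- sanitizer: Bystander: clear sanitizer bottle, 60 diameter, 150 high; origin under its centre.
- torch: Bystander: black hand torch standing on its head, 42 diameter, 115 high; origin under its centre.
- loupe: Bystander: grey loupe, 44 diameter, 36 high; origin under its centre.
Mind the look-alikes: they are no part of the job. Of the things shaped like the hook, the red one is meant. Of the things that look like the stand, the larger one is meant.

How it is judged:
By the outcome, as a careful person would: the job done as asked, in the order asked, and still so for the second after the job is handed in, with the robot touching nothing.
It also fails if it takes over 64 s, if anything falls off the work surface, if the arm or the gripper's body presses on something with over 40 N, if the wrist force passes 120 N, or if a joint passes its speed limit or range.

## Working session

There is one attempt and no reset: what is moved stays moved. The work goes in short steps, Python scripts to look and compute and a tool call to move; the robot and the scene stay as the last step left them, time stands still between calls to the robot, and variables do not carry over. Pictures are saved under pics/ and viewed, at most 10 in all, crops included, and the job is handed in when it is done.

Besides the shell and the picture viewer there is one more tool, called after "Request:" as name(argument=value, ...) on one line, values as JSON. move_arm: Moves the arm, as the interface text tells. Its arguments: {"type":"object","properties":{"plan":{"type":"array","items":{"type":"object","properties":{"hand":{"type":"number"},"dx":{"type":"number"},"dy":{"type":"number"},"dz":{"type":"number"},"spin":{"type":"number"}}}},"grip_force":{"type":"number"}},"required":["plan"]}

```bash
mkdir -p pics; cat > h.py <<'E'
import numpy as np, cv2
from bench import arm, optics, order
def cap(n):
    p,d=optics.capture(n); m=optics.camera_model(n); K=np.array(m["intrinsics"]); T=np.array(m["world_from_camera"])
    v,u=np.mgrid[:420,:560]; P=np.stack([(u-K[0,2])/K[0,0]*d,(v-K[1,2])/K[1,1]*d,d],-1)
    W=P@T[:3,:3].T+T[:3,3]; W[d==0]=np.nan
    return p,d,W,K,T
def save(n,p): cv2.imwrite("pics/"+n,p[:,:,::-1])
E
python3 - <<'E'
from h import *
for n in("top","scene"):
    p,d,W,K,T=cap(n); save(n+"1.png",p); np.savez(n+"1.npz",p=p,W=W)
    print(n,K.round(1).tolist(),T.round(3).tolist())
s=arm.observe(); print(s)
E
```

```text
top [[468.2, 0.0, 275.4], [0.0, 468.2, 220.8], [0.0, 0.0, 1.0]] [[0.01, -0.989, 0.147, 429.064], [-1.0, -0.011, -0.006, 13.859], [0.007, -0.147, -0.989, 1404.007], [0.0, 0.0, 0.0, 1.0]]
scene [[439.7, 0.0, 275.0], [0.0, 439.7, 211.4], [0.0, 0.0, 1.0]] [[0.761, 0.509, -0.402, 1058.12], [0.649, -0.596, 0.473, -518.427], [0.001, -0.621, -0.784, 935.693], [0.0, 0.0, 0.0, 1.0]]
{'time_s': 0.1, 'joints': array([-5.00371691e+01,  2.33644996e+00,  4.80749338e+00, -2.42840271e-02,
       -9.25607990e+01, -1.91203208e+01]), 'qd': array([ 0.12807777, -0.01649179,  0.08530509,  0.05398977, -0.0186588 ,
        0.09036711]), 'joint_efforts': array([-6.33088028e-03, -3.69345474e+01,  3.48282838e+01,  6.95180744e+00,
       -4.50866675e-03,  1.24454576e-05]), 'ee_pos': array([ 213.43473605, -560.38297039,  197.45816318]), 'eef_rot': array([[-9.34555292e-01, -3.55817287e-01, -6.81640061e-04],
       [-3.55817922e-01,  9.34554138e-01,  1.47264148e-03],
       [ 1.13038243e-04,  1.61880464e-03, -9.99998683e-01]]), 'contact_force': array([0.23602508, 0.03469701, 0.57160509]), 'torque': array([-0.00697204,  0.02047278,  0.03267522]), 'grasp_force': 0.0, 'width': 85.14997928432939}
```

View pics/top1.png

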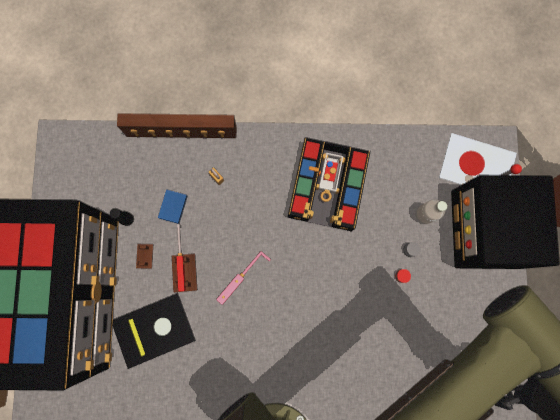

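View pics/scene1.png

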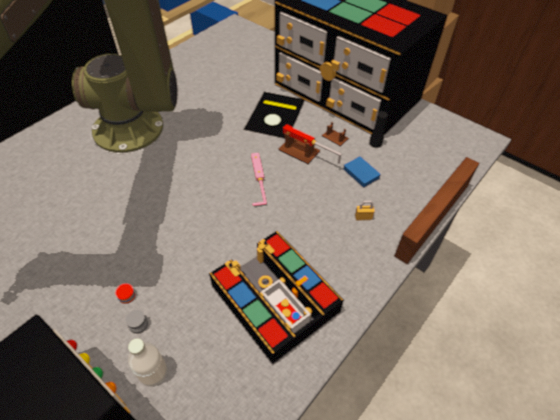

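Top view: red hook handle at about (181,272), its rod running up to (178,225) beside the deck. The dock is at (328,185), ring at (326,197), brass stops at (308,212) and (345,216), and the orange catch at (313,169). The pink hook and the small stand are look-alikes.

```bash
cat > m.py <<'E'
from h import *
import sys
z=np.load("top1.npz"); p=z["p"].astype(int); W=z["W"]
hsv=cv2.cvtColor(p.astype(np.uint8),cv2.COLOR_RGB2HSV).astype(int)
def box(a,b,c,d): m=np.zeros((420,560),bool); m[b:d,a:c]=1; return m
Z=W[:,:,2]
def rep(n,m):
    q=W[m]; q=q[~np.isnan(q[:,0])]; r=cv2.minAreaRect(q[:,:2].astype(np.float32)); print(n,len(q),q.mean(0).round(1),"z",np.percentile(q[:,2],[5,50,95]).round(1),"rect",[np.round(x,1) for x in r])
red=((hsv[:,:,0]<6)|(hsv[:,:,0]>174))&(hsv[:,:,1]>180)&(hsv[:,:,2]>120)
rep("handle",red&box(165,245,200,300)&(Z>60))
rep("rod",box(170,215,190,256)&(Z>48)&(Z<80))
rep("stand base",box(160,240,210,300)&(Z>4)&(Z<14))
rep("stand all",box(160,252,210,300)&(Z>4))
rep("dock walls",box(280,130,380,235)&(Z>52)&(Z<68))
rep("dock all",box(280,130,380,240)&(Z>15))
y=(hsv[:,:,0]>12)&(hsv[:,:,0]<30)&(hsv[:,:,1]>120)&(hsv[:,:,2]>90)
rep("ring",y&box(318,188,335,204)&(Z<50))
rep("deck",box(155,185,190,226)&(Z>15)&(Z<30))
rep("padlock",box(205,165,228,188)&(Z>15))
S=cv2.resize(p[125:240,270:385].astype(np.uint8),None,fx=5,fy=5,interpolation=cv2.INTER_CUBIC)
T=cv2.resize(p[185:300,145:215].astype(np.uint8),None,fx=5,fy=5,interpolation=cv2.INTER_CUBIC)[:575,:220]
T=cv2.resize(p[185:300,160:204].astype(np.uint8),(220,575),interpolation=cv2.INTER_CUBIC)
save("crop1.png",np.hstack([S,T]))
E
python3 m.py
```

```text
handle 212 [474.  273.5  74. ] z [69.6 74.  78.7] rect [array([474.6, 273.4]), array([96.8, 18.5]), np.float64(5.3)]
rod 99 [570.3 282.5  65.2] z [60.5 65.2 70.5] rect [array([571.6, 282.9]), array([94.4,  9.7]), np.float64(6.3)]
stand base 708 [482.6 272.5   7.6] z [ 4.3  7.3 11.9] rect [array([487.9, 273.7]), array([174.6, 147.4]), np.float64(0.6)]
stand all 1001 [475.2 271.8  28.8] z [ 4.5 10.  75.8] rect [array([469.9, 273.5]), array([138.5, 147.5]), np.float64(0.6)]
dock walls 3496 [ 746.2 -152.2   62. ] z [57.1 62.1 66.5] rect [array([ 746.3, -151.9]), array([200.5, 242.4]), np.float64(78.3)]
dock all 4353 [ 747.7 -152.6   57.3] z [26.9 61.5 67.1] rect [array([ 746.3, -151.7]), array([200.6, 242.5]), np.float64(78.4)]
ring 74 [ 710.9 -144.4   31.6] z [19.4 33.2 37. ] rect [array([ 710.1, -143.7]), array([30.4, 29.7]), np.float64(26.4)]
deck 643 [675.6 315.7  22.4] z [17.9 22.3 27. ] rect [array([676.2, 316. ]), array([65.6, 90.7]), np.float64(75.7)]
padlock 128 [766.4 184.5  44.6] z [25.7 40.4 71.5] rect [array([770. , 186.8]), array([46.8, 22.1]), np.float64(43.0)]
```

View pics/crop1.png

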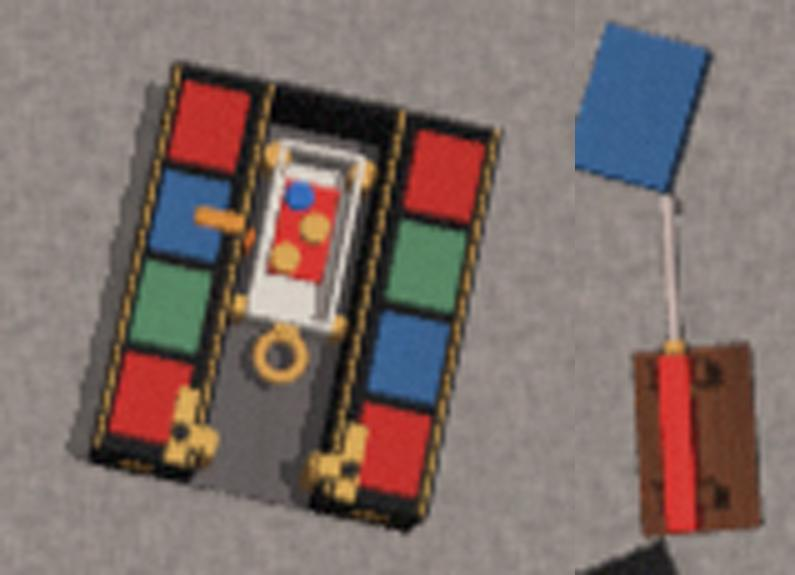

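```bash
cat >> h.py <<'E'
def st(): 
    s=arm.observe(); R=s["eef_rot"]; print("t",s["time_s"],"pos",s["ee_pos"].round(1),"yaw",np.degrees(np.arctan2(R[1,0],R[0,0])).round(2),"F",s["contact_force"].round(2),"w",round(float(s["width"]),1),"j",s["joints"].round(0)); return s
def to(p,yaw=None):
    "tool-axis displacement to world p with tool x at given yaw"
    s=st(); R=s["eef_rot"]
    if yaw is None: A=R
    else:
        c,n=np.cos(np.radians(yaw)),np.sin(np.radians(yaw)); A=np.array([[c,n,0],[n,-c,0],[0,0,-1]])
        y0=np.degrees(np.arctan2(R[1,0],R[0,0])); print("spin units",(((y0-yaw+180)%360-180)/6).round(2))
    print("d tool",(A.T@(np.array(p)-s["ee_pos"])).round(1))
E
python3 - <<'E'
from h import *
to([480,-250,190],185.6); to([474.5,273.4,150],185.6)
E
```

```text
t 0.1 pos [ 213.4 -560.4  197.5] yaw -159.16 F [0.24 0.03 0.57] w 85.1 j [-50.   2.   5.  -0. -93. -19.]
spin units 2.54
d tool [-295.6  282.9    7.5]
t 0.1 pos [ 213.4 -560.4  197.5] yaw -159.16 F [0.24 0.03 0.57] w 85.1 j [-50.   2.   5.  -0. -93. -19.]
spin units 2.54
d tool [-341.2  804.3   47.5]
```

Request:
move_arm(plan=[{"spin": 0.85,"hand": 85},{"spin": 0.85},{"spin": 0.84},{"dx": -30,"dy": 28},{"dx": -30,"dy": 28},{"dx": -30,"dy": 28},{"dx": -30,"dy": 28},{"dx": -30,"dy": 28},{"dx": -30,"dy": 28},{"dx": -30,"dy": 28},{"dx": -30,"dy": 28},{"dx": -30,"dy": 28},{"dx": -26,"dy": 31}], grip_force=70)

```text
invalid input
```

Request:
move_arm(plan=[{"dx": -3.5,"dy": 40,"dz": 3},{"dx": -3.5,"dy": 40,"dz": 3},{"dx": -3.5,"dy": 40,"dz": 3},{"dx": -3.5,"dy": 40,"dz": 3},{"dx": -3.5,"dy": 40,"dz": 3},{"dx": -3.5,"dy": 40,"dz": 3},{"dx": -3.5,"dy": 40,"dz": 3},{"dx": -3.5,"dy": 40,"dz": 3},{"dx": -3.5,"dy": 40,"dz": 3},{"dx": -3.5,"dy": 40,"dz": 3},{"dx": -3.5,"dy": 40,"dz": 3},{"dx": -3.5,"dy": 40,"dz": 3},{"dx": -3.5,"dy": 40,"dz": 3},{},{},{}])

```text
invalid input
```

```bash
python3 - <<'E'
from h import *
to([474.5,273.4,44],185.6)
E
```

```text
t 0.1 pos [ 213.4 -560.4  197.5] yaw -159.16 F [0.24 0.03 0.57] w 85.1 j [-50.   2.   5.  -0. -93. -19.]
spin units 2.54
d tool [-341.2  804.3  153.5]
```

Request:
move_arm(plan=[{"hand": 85,"dx": 0,"dy": 0,"dz": 0,"spin": 0.85},{"hand": 85,"dx": 0,"dy": 0,"dz": 0,"spin": 0.85},{"hand": 85,"dx": 0,"dy": 0,"dz": 0,"spin": 0.84},{"hand": 85,"dx": -30,"dy": 28,"dz": 0,"spin": 0},{"hand": 85,"dx": -30,"dy": 28,"dz": 0,"spin": 0},{"hand": 85,"dx": -30,"dy": 28,"dz": 0,"spin": 0},{"hand": 85,"dx": -30,"dy": 28,"dz": 0,"spin": 0},{"hand": 85,"dx": -30,"dy": 28,"dz": 0,"spin": 0},{"hand": 85,"dx": -30,"dy": 28,"dz": 0,"spin": 0},{"hand": 85,"dx": -30,"dy": 28,"dz": 0,"spin": 0},{"hand": 85,"dx": -30,"dy": 28,"dz": 0,"spin": 0},{"hand": 85,"dx": -30,"dy": 28,"dz": 0,"spin": 0},{"hand": 85,"dx": -26,"dy": 31,"dz": 0,"spin": 0}], grip_force=70)

```text
time_s: 1.4
ee_pos: [481.3, -248.6, 197.8]
eef_rot: [[-0.995, -0.098, -0.001], [-0.098, 0.995, 0.0], [0.001, 0.0, -1.0]]
contact_force: [1.4, 0.4, -0.5]
width: 84.9
grasp_force: 0.0
```

Request:
move_arm(plan=[{"hand": 85,"dx": -3.5,"dy": 40,"dz": 3,"spin": 0},{"hand": 85,"dx": -3.5,"dy": 40,"dz": 3,"spin": 0},{"hand": 85,"dx": -3.5,"dy": 40,"dz": 3,"spin": 0},{"hand": 85,"dx": -3.5,"dy": 40,"dz": 3,"spin": 0},{"hand": 85,"dx": -3.5,"dy": 40,"dz": 3,"spin": 0},{"hand": 85,"dx": -3.5,"dy": 40,"dz": 3,"spin": 0},{"hand": 85,"dx": -3.5,"dy": 40,"dz": 3,"spin": 0},{"hand": 85,"dx": -3.5,"dy": 40,"dz": 3,"spin": 0},{"hand": 85,"dx": -3.5,"dy": 40,"dz": 3,"spin": 0},{"hand": 85,"dx": -3.5,"dy": 40,"dz": 3,"spin": 0},{"hand": 85,"dx": -3.5,"dy": 40,"dz": 3,"spin": 0},{"hand": 85,"dx": -3.5,"dy": 40,"dz": 3,"spin": 0},{"hand": 85,"dx": -3.5,"dy": 40,"dz": 3,"spin": 0},{"hand": 85,"dx": 0,"dy": 0,"dz": 0,"spin": 0},{"hand": 85,"dx": 0,"dy": 0,"dz": 0,"spin": 0}])

```text
time_s: 2.9
ee_pos: [474.5, 272.2, 158.5]
eef_rot: [[-0.995, -0.099, -0.001], [-0.099, 0.995, -0.001], [0.001, -0.001, -1.0]]
contact_force: [0.6, -0.3, 0.8]
width: 84.8
grasp_force: 0.0
```

```bash
python3 - <<'E'
from h import *
to([474.5,273.4,44],185.6)
E
```

```text
t 2.9 pos [474.5 272.2 158.5] yaw -174.31 F [ 0.55 -0.34  0.84] w 84.8 j [  51.   -6.   -7.   -0.  -89. -135.]
spin units 0.01
d tool [ -0.2   1.2 114.5]
```

Request:
move_arm(plan=[{"hand": 60,"dx": 0,"dy": 1.2,"dz": 25,"spin": 0},{"hand": 60,"dx": 0,"dy": 0,"dz": 25,"spin": 0},{"hand": 60,"dx": 0,"dy": 0,"dz": 25,"spin": 0},{"hand": 60,"dx": 0,"dy": 0,"dz": 20,"spin": 0},{"hand": 60,"dx": 0,"dy": 0,"dz": 14,"spin": 0},{"hand": 60,"dx": 0,"dy": 0,"dz": 6,"spin": 0},{"hand": 60,"dx": 0,"dy": 0,"dz": 0,"spin": 0},{"hand": 10,"dx": 0,"dy": 0,"dz": 0,"spin": 0},{"hand": 10,"dx": 0,"dy": 0,"dz": 0,"spin": 0},{"hand": 10,"dx": 0,"dy": 0,"dz": 0,"spin": 0},{"hand": 10,"dx": 0,"dy": 0,"dz": 0,"spin": 0},{"hand": 10,"dx": 0,"dy": 0,"dz": 0,"spin": 0},{"hand": 10,"dx": 0,"dy": 0,"dz": 0,"spin": 0}], grip_force=80)

```text
time_s: 4.2
ee_pos: [474.9, 273.1, 44.5]
eef_rot: [[-0.995, -0.098, 0.0], [-0.098, 0.995, 0.0], [-0.0, 0.0, -1.0]]
contact_force: [0.7, -0.7, 0.4]
width: 10.1
grasp_force: 0.0
```

```bash
python3 - <<'E'
from h import *
s=st(); print(s["grasp_force"])
E
```

```text
t 4.2 pos [474.9 273.1  44.5] yaw -174.39 F [ 0.68 -0.68  0.4 ] w 10.1 j [  51.   -4.  -17.   -0.  -76. -135.]
0.0
```

```bash
python3 - <<'E'
from h import *
p,d,W,K,T=cap("scene"); q,d2,W2,_,_=cap("top")
np.savez("s2.npz",p=p,W=W)
A=cv2.resize(p[90:210,240:390],(500,400),interpolation=cv2.INTER_CUBIC); B=cv2.resize(q[200:320,130:220],(300,400),interpolation=cv2.INTER_CUBIC)
save("c2.png",np.hstack([A,B]))
E
```

```text
(no output)
```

View pics/c2.png

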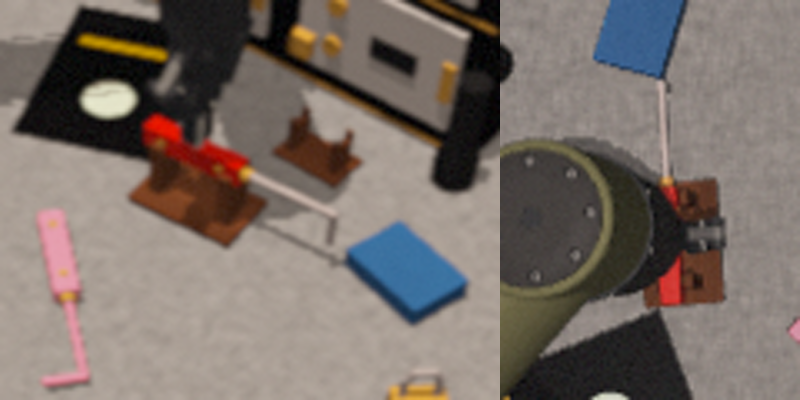

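Scene crop: the handle at (145-250,125-170) is undisturbed on its stand, but no finger shows on its near side. I'll check with depth.

```bash
python3 - <<'E'
from h import *
s=arm.observe(); print(s["width"],s["grasp_force"],s["time_s"])
z=np.load("s2.npz"); W=z["W"]; p=z["p"].astype(int)
m=np.zeros((420,560),bool); m[90:210,240:390]=1
dark=(p.max(2)<110)&(p.max(2)-p.min(2)<40)
q=W[m&dark&(np.abs(W[:,:,0]-475)<60)&(np.abs(W[:,:,1]-273)<60)&(W[:,:,2]>35)]
for a in range(40,160,10):
    r=q[(q[:,2]>=a)&(q[:,2]<a+10)]
    if len(r): print(a,len(r),r.min(0).round(0),r.max(0).round(0))
h=(p[:,:,0]>150)&(p[:,:,1]<70)&(p[:,:,2]<70)&m
q=W[h]; print("handle",q.mean(0),q.min(0),q.max(0))
for y,x in [(v,u) for v in range(120,142,3) for u in range(290,312,3)]: print((x,y),p[y,x],W[y,x].round(0))
E
```

```text
10.246412520663048 0.0 4.3
40 9 [438. 250.  42.] [520. 269.  48.]
50 3 [439. 250.  51.] [443. 250.  55.]
70 2 [479. 279.  78.] [483. 279.  80.]
80 16 [473. 255.  81.] [486. 283.  90.]
90 22 [475. 251.  90.] [490. 280. 100.]
100 24 [468. 252. 100.] [488. 282. 109.]
110 17 [465. 250. 111.] [489. 288. 120.]
120 49 [467. 233. 120.] [492. 307. 130.]
130 36 [466. 226. 130.] [493. 313. 140.]
140 63 [467. 220. 140.] [494. 321. 150.]
150 63 [471. 213. 150.] [494. 331. 160.]
handle [nan nan nan] [nan nan nan] [nan nan nan]
(290, 120) [33 32 31] [492. 208. 167.]
(293, 120) [27 27 27] [493. 221. 160.]
(296, 120) [35 34 34] [474. 259. 125.]
(299, 120) [25 23 25] [490. 252. 138.]
(302, 120) [41 37 34] [482. 278. 117.]
(305, 120) [89 83 78] [407. 398.   0.]
(308, 120) [113 105  98] [411. 408.  -4.]
(311, 120) [118 109 103] [420. 412.  -2.]
(290, 123) [22 24 24] [472. 234. 129.]
(293, 123) [23 22 27] [491. 224. 146.]
(296, 123) [27 25 27] [491. 238. 137.]
(299, 123) [26 25 28] [488. 255. 125.]
(302, 123) [33 30 27] [480. 281. 104.]
(305, 123) [116 107  99] [413. 390.  -3.]
(308, 123) [113 105  98] [
[... 1331 characters left out ...]
]
(311, 135) [132  89  82] [465. 354.  -1.]
(290, 138) [57 33 19] [448. 268.  36.]
(293, 138) [84 28 18] [444. 289.  19.]
(296, 138) [125  31  18] [475. 263.  55.]
(299, 138) [119  13  11] [485. 264.  61.]
(302, 138) [117  14  14] [496. 264.  67.]
(305, 138) [137  22  12] [506. 265.  72.]
(308, 138) [180  21   4] [513. 269.  74.]
(311, 138) [192  19   0] [520. 275.  73.]
(290, 141) [56 28 14] [447. 270.  22.]
(293, 141) [63 35 22] [446. 286.  10.]
(296, 141) [94 51 26] [451. 295.   7.]
(299, 141) [113  51  22] [457. 303.   5.]
(302, 141) [112  15  12] [495. 266.  53.]
(305, 141) [124  67  25] [505. 266.  59.]
(308, 141) [132  16   5] [517. 265.  67.]
(311, 141) [159  55  13] [524. 269.  69.]
```

Request:
move_arm(plan=[{"hand": 60,"dx": 0,"dy": 0,"dz": 0,"spin": 0},{"hand": 60,"dx": 0,"dy": 0,"dz": 0,"spin": 0},{"hand": 60,"dx": 0,"dy": 0,"dz": 0,"spin": 0},{"hand": 60,"dx": 0,"dy": 0,"dz": 0,"spin": 0},{"hand": 60,"dx": 0,"dy": 0,"dz": 5,"spin": 0},{"hand": 60,"dx": 0,"dy": 0,"dz": 5,"spin": 0},{"hand": 60,"dx": 0,"dy": 0,"dz": 5,"spin": 0},{"hand": 60,"dx": 0,"dy": 0,"dz": 5,"spin": 0},{"hand": 60,"dx": 0,"dy": 0,"dz": 0,"spin": 0}])

```text
time_s: 5.2
ee_pos: [474.3, 272.6, 23.2]
eef_rot: [[-0.995, -0.098, -0.001], [-0.098, 0.995, -0.001], [0.002, -0.001, -1.0]]
contact_force: [-0.9, 0.5, 0.4]
width: 59.9
grasp_force: 0.0
```

```bash
python3 - <<'E'
from h import *
st()
p,d,W,K,T=cap("scene"); q,d2,W2,_,_=cap("top")
A=cv2.resize(p[70:170,250:350],(600,600),interpolation=cv2.INTER_CUBIC)
save("c3.png",A)
# reprojection of TCP / grasp point
s=arm.observe(); Ti=np.linalg.inv(T)
for off in(0,19,54+19):
    P=s["ee_pos"]-s["eef_rot"][:,2]*off; c=K@(Ti[:3,:3]@P+Ti[:3,3]); c=c[:2]/c[2]; print(off,((c-[250,70])*6).round(0))
E
```

```text
t 5.2 pos [474.3 272.6  23.2] yaw -174.4 F [-0.93  0.52  0.37] w 59.9 j [  51.   -3.  -19.   -0.  -74. -135.]
0 [286. 444.]
19 [288. 416.]
73 [293. 332.]
```

View pics/c3.png

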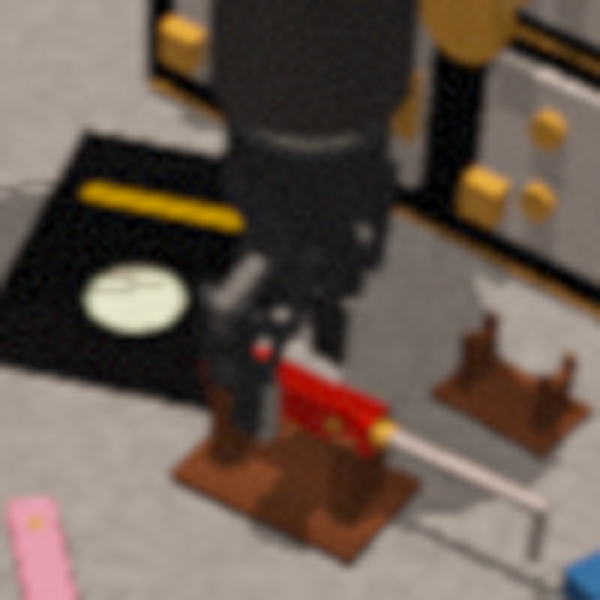

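Near finger tip at (262,435) in the crop; by projection, the real tips are about 32 mm above the reported TCP, so I need to go about 13 mm lower. That can be done safely while watching the force.

Request:
move_arm(plan=[{"hand": 60,"dx": 0,"dy": 0,"dz": 4,"spin": 0},{"hand": 60,"dx": 0,"dy": 0,"dz": 4,"spin": 0},{"hand": 60,"dx": 0,"dy": 0,"dz": 4,"spin": 0},{"hand": 60,"dx": 0,"dy": 0,"dz": 0,"spin": 0},{"hand": 10,"dx": 0,"dy": 0,"dz": 0,"spin": 0},{"hand": 10,"dx": 0,"dy": 0,"dz": 0,"spin": 0},{"hand": 10,"dx": 0,"dy": 0,"dz": 0,"spin": 0},{"hand": 10,"dx": 0,"dy": 0,"dz": 0,"spin": 0},{"hand": 10,"dx": 0,"dy": 0,"dz": 0,"spin": 0}], grip_force=80)

```text
time_s: 6.2
ee_pos: [475.0, 273.2, 12.9]
eef_rot: [[-0.995, -0.098, 0.0], [-0.098, 0.995, 0.001], [-0.001, 0.0, -1.0]]
contact_force: [-0.6, 0.2, 2.2]
width: 16.8
grasp_force: 78.8
```

```bash
python3 - <<'E'
from h import *
s=st();print(s["grasp_force"],s["torque"])
p,d,W,K,T=cap("scene"); np.savez("s3.npz",p=p,W=W)
A=cv2.resize(p[70:170,250:350],(600,600),interpolation=cv2.INTER_CUBIC)
save("c4.png",A)
E
```

```text
t 6.2 pos [475.  273.2  12.9] yaw -174.39 F [-0.65  0.16  2.19] w 16.8 j [  51.   -2.  -19.    0.  -73. -135.]
78.75341892242432 [ 0.06711191  0.19668609 -0.03161045]
```

View pics/c4.png

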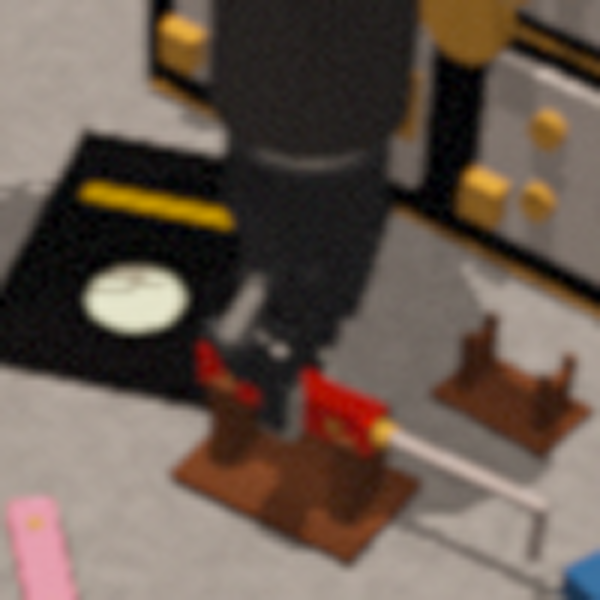

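Handle is gripped at its middle (width 16.8, 79 N). Now lift it, turn it to the dock's axis and carry it over.

Request:
move_arm(plan=[{"hand": 10,"dx": 0,"dy": 0,"dz": -5,"spin": 0},{"hand": 10,"dx": 0,"dy": 0,"dz": -12,"spin": 0},{"hand": 10,"dx": 0,"dy": 0,"dz": -20,"spin": 0},{"hand": 10,"dx": 0,"dy": 0,"dz": -20,"spin": 0},{"hand": 10,"dx": 0,"dy": 0,"dz": -20,"spin": 0},{"hand": 10,"dx": 0,"dy": 0,"dz": -15,"spin": 0},{"hand": 10,"dx": 0,"dy": 0,"dz": -8,"spin": 0},{"hand": 10,"dx": 0,"dy": 0,"dz": 0,"spin": 0.3},{"hand": 10,"dx": 0,"dy": 0,"dz": 0,"spin": 0.6},{"hand": 10,"dx": 0,"dy": 0,"dz": 0,"spin": 0.7},{"hand": 10,"dx": 0,"dy": 0,"dz": 0,"spin": 0.7},{"hand": 10,"dx": 0,"dy": 0,"dz": 0,"spin": 0.4},{"hand": 10,"dx": 0,"dy": 0,"dz": 0,"spin": 0.18},{"hand": 10,"dx": 0,"dy": 0,"dz": 0,"spin": 0}])

```text
time_s: 7.65
ee_pos: [474.6, 272.9, 112.1]
eef_rot: [[-0.979, 0.202, -0.001], [0.202, 0.979, -0.0], [0.001, -0.0, -1.0]]
contact_force: [-0.1, 0.2, -0.8]
width: 16.6
grasp_force: 78.2
```

```bash
python3 - <<'E'
from h import *
to([556,-112.6,113],168.3)
E
```

```text
t 7.65 pos [474.6 272.9 112.1] yaw 168.34 F [-0.1   0.15 -0.83] w 16.6 j [  51.   -5.  -12.   -0.  -84. -153.]
spin units 0.01
d tool [-157.9 -361.    -0.9]
```

Request:
move_arm(plan=[{"hand": 10,"dx": -4,"dy": -10,"dz": 0,"spin": 0},{"hand": 10,"dx": -9,"dy": -21,"dz": 0,"spin": 0},{"hand": 10,"dx": -13,"dy": -30,"dz": 0,"spin": 0},{"hand": 10,"dx": -13,"dy": -30,"dz": 0,"spin": 0},{"hand": 10,"dx": -13,"dy": -30,"dz": 0,"spin": 0},{"hand": 10,"dx": -13,"dy": -30,"dz": 0,"spin": 0},{"hand": 10,"dx": -13,"dy": -30,"dz": 0,"spin": 0},{"hand": 10,"dx": -13,"dy": -30,"dz": 0,"spin": 0},{"hand": 10,"dx": -13,"dy": -30,"dz": 0,"spin": 0},{"hand": 10,"dx": -13,"dy": -30,"dz": 0,"spin": 0},{"hand": 10,"dx": -13,"dy": -30,"dz": 0,"spin": 0},{"hand": 10,"dx": -13,"dy": -30,"dz": 0,"spin": 0},{"hand": 10,"dx": -9,"dy": -20,"dz": 0,"spin": 0},{"hand": 10,"dx": -6,"dy": -10,"dz": 0,"spin": 0},{"hand": 10,"dx": 0,"dy": 0,"dz": 0,"spin": 0},{"hand": 10,"dx": 0,"dy": 0,"dz": 0,"spin": 0}])

```text
time_s: 9.25
ee_pos: [556.3, -112.4, 112.2]
eef_rot: [[-0.979, 0.202, -0.0], [0.202, 0.979, 0.0], [0.0, 0.0, -1.0]]
contact_force: [0.1, 0.1, -0.8]
width: 16.6
grasp_force: 78.3
```

```bash
python3 - <<'E'
from h import *
s=st()
p,d,W,K,T=cap("scene"); q,d2,W2,K2,T2=cap("top"); np.savez("s4.npz",p=p,W=W,q=q,W2=W2)
for n,(pp,WW,KK,TT) in {"scene":(p,W,K,T),"top":(q,W2,K2,T2)}.items():
    Ti=np.linalg.inv(TT); 
    for o in ([0,0,0],[140,0,0],[140,0,-36]):
        R=s["eef_rot"]; P=s["ee_pos"]+[0,0,49]-R[:,0]*o[0]+[0,0,o[2]]; c=KK@(Ti[:3,:3]@P+Ti[:3,3]); print(n,P.round(1),(c[:2]/c[2]).round(1))
a=p[180:360,190:340]; b=q[130:235,280:385]
save("c5.png",np.hstack([cv2.resize(a,(450,540),interpolation=cv2.INTER_CUBIC),cv2.resize(b,(350,540),interpolation=cv2.INTER_CUBIC)[:, :350]]))
E
```

```text
t 9.25 pos [ 556.3 -112.4  112.2] yaw 168.32 F [ 0.09  0.1  -0.83] w 16.6 j [   9.   -2.   -9.   -0.  -84. -110.]
scene [ 556.3 -112.4  161.2] [222.6 204.1]
scene [ 693.4 -140.7  161.2] [259.2 244.5]
scene [ 693.4 -140.7  125.2] [259.7 253.7]
top [ 556.3 -112.4  161.2] [319.7 242.4]
top [ 693.4 -140.7  161.2] [330.  192.1]
top [ 693.4 -140.7  125.2] [328.4 194.8]
```

View pics/c5.png

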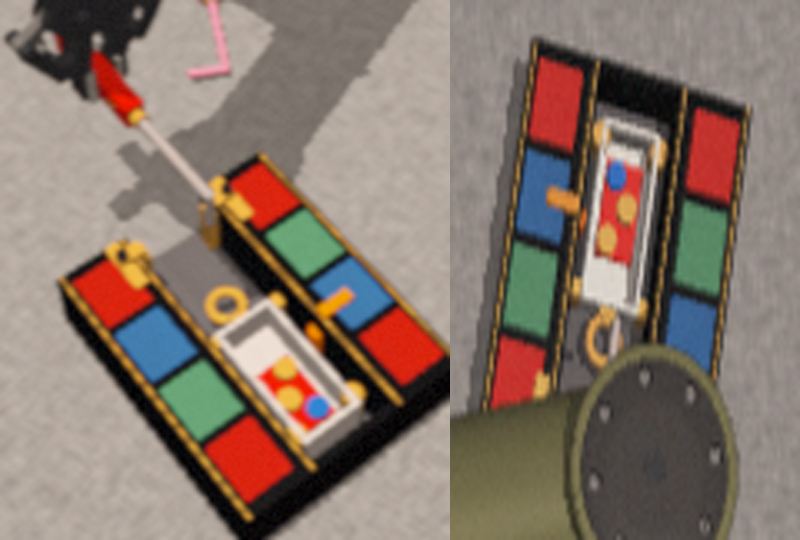

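Left crop: rod end at (215,195) and ring at (227,305). Right crop: rod end at (613,320) and ring at (603,338). The predicted rod end matches both, so the handle is level and the model holds. Next, go above the ring.

Request:
move_arm(plan=[{"hand": 10,"dx": -6,"dy": 0,"dz": 0,"spin": 0},{"hand": 10,"dx": -7,"dy": 0,"dz": 0,"spin": 0},{"hand": 10,"dx": -4.5,"dy": 0,"dz": 8,"spin": 0},{"hand": 10,"dx": 0,"dy": 0,"dz": 16,"spin": 0},{"hand": 10,"dx": 0,"dy": 0,"dz": 20,"spin": 0},{"hand": 10,"dx": 0,"dy": 0,"dz": 18,"spin": 0},{"hand": 10,"dx": 0,"dy": 0,"dz": 12,"spin": 0},{"hand": 10,"dx": 0,"dy": 0,"dz": 6,"spin": 0},{"hand": 10,"dx": 0,"dy": 0,"dz": 0,"spin": 0},{"hand": 10,"dx": 0,"dy": 0,"dz": 0,"spin": 0}])

```text
time_s: 10.35
ee_pos: [574.1, -116.1, 33.1]
eef_rot: [[-0.979, 0.202, 0.001], [0.202, 0.979, -0.0], [-0.001, -0.0, -1.0]]
contact_force: [-0.1, -0.1, -1.1]
width: 17.3
grasp_force: 78.3
```

```bash
cat > look.py <<'E'
from h import *
import sys
s=st(); R=s["eef_rot"]
p,d,W,K,T=cap("scene"); q,d2,W2,K2,T2=cap("top")
tip=s["ee_pos"]+[0,0,13]-R[:,0]*140; print("tip",tip.round(1))
ims=[]
for n,pp,KK,TT in(("scene",p,K,T),("top",q,K2,T2)):
    Ti=np.linalg.inv(TT); pr=lambda P:(lambda c:c[:2]/c[2])(KK@(Ti[:3,:3]@P+Ti[:3,3]))
    c=pr(tip).round().astype(int); o=c-[25,32]; cr=pp[o[1]:o[1]+64,o[0]:o[0]+50]
    f=lambda P:((pr(P)-o)*8).round(0)
    print(n,"crop origin",o,"tip",f(tip),"elbow",f(tip+[0,0,36]),"ring0",f(np.array([710.5,-144.3,30])))
    ims.append(cv2.resize(cr,(400,512),interpolation=cv2.INTER_CUBIC))
save(sys.argv[1],np.hstack(ims))
E
python3 look.py c6.png
```

```text
t 10.35 pos [ 574.1 -116.1   33.1] yaw 168.33 F [-0.13 -0.1  -1.13] w 17.3 j [   8.    3.  -12.    0.  -75. -110.]
tip [ 711.2 -144.5   46.2]
scene crop origin [240 246] tip [202. 253.] elbow [200. 189.] ring0 [202. 279.]
top crop origin [301 162] tip [203. 258.] elbow [215. 238.] ring0 [198. 269.]
```

View pics/c6.png

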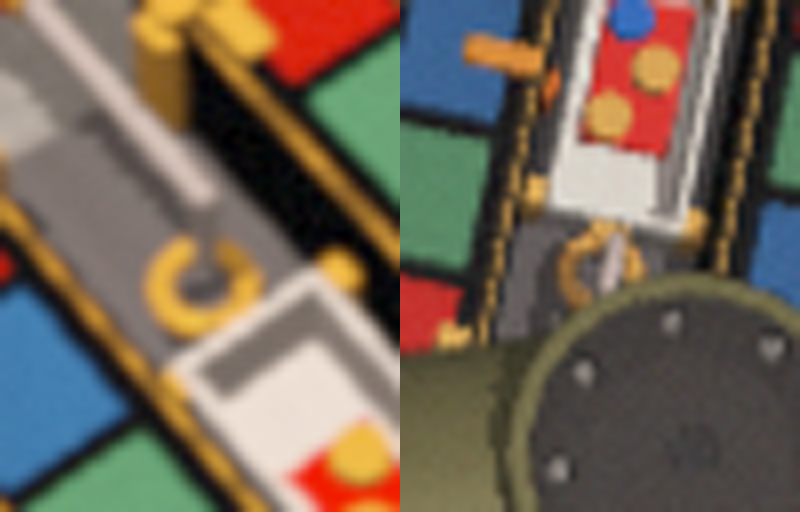

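Scene crop: rod end at (205,192), ring centre at (205,285), which is where the pin lands at ring height. Top crop: ring centre at (602,265), within 1.5 mm. Lowering.

Request:
move_arm(plan=[{"hand": 10,"dx": 0,"dy": 0,"dz": 4,"spin": 0},{"hand": 10,"dx": 0,"dy": 0,"dz": 4,"spin": 0},{"hand": 10,"dx": 0,"dy": 0,"dz": 4,"spin": 0},{"hand": 10,"dx": 0,"dy": 0,"dz": 4,"spin": 0},{"hand": 10,"dx": 0,"dy": 0,"dz": 2,"spin": 0},{"hand": 10,"dx": 0,"dy": 0,"dz": 0,"spin": 0}])

```text
time_s: 11.05
ee_pos: [573.3, -116.0, 13.8]
eef_rot: [[-0.979, 0.202, -0.001], [0.202, 0.979, 0.0], [0.001, -0.0, -1.0]]
contact_force: [0.8, -0.2, -1.4]
width: 16.7
grasp_force: 78.3
```

Request:
move_arm(plan=[{"hand": 10,"dx": 0,"dy": 0,"dz": 4,"spin": 0},{"hand": 10,"dx": 0,"dy": 0,"dz": 4,"spin": 0},{"hand": 10,"dx": 0,"dy": 0,"dz": 3,"spin": 0},{"hand": 10,"dx": 0,"dy": 0,"dz": 2,"spin": 0},{"hand": 10,"dx": 0,"dy": 0,"dz": 0,"spin": 0}])

```text
time_s: 11.55
ee_pos: [573.4, -116.0, 0.9]
eef_rot: [[-0.979, 0.202, -0.001], [0.202, 0.979, 0.0], [0.001, -0.0, -1.0]]
contact_force: [-0.1, 0.5, -1.0]
width: 16.7
grasp_force: 78.3
```

Request:
move_arm(plan=[{"hand": 10,"dx": 1,"dy": 0,"dz": 0,"spin": 0},{"hand": 10,"dx": 1.5,"dy": 0,"dz": 0,"spin": 0},{"hand": 10,"dx": 1.5,"dy": 0,"dz": 0,"spin": 0},{"hand": 10,"dx": 1.5,"dy": 0,"dz": 0,"spin": 0},{"hand": 10,"dx": 1.5,"dy": 0,"dz": 0,"spin": 0},{"hand": 10,"dx": 1.5,"dy": 0,"dz": 0,"spin": 0},{"hand": 10,"dx": 1.5,"dy": 0,"dz": 0,"spin": 0},{"hand": 10,"dx": 2,"dy": 0,"dz": 0,"spin": 0},{"hand": 10,"dx": 2,"dy": 0,"dz": 0,"spin": 0}])

```text
time_s: 12.45
ee_pos: [560.1, -113.2, 1.6]
eef_rot: [[-0.979, 0.202, 0.001], [0.202, 0.979, 0.0], [-0.001, 0.0, -1.0]]
contact_force: [4.3, -1.5, -2.2]
width: 16.6
grasp_force: 78.1
```

```bash
python3 - <<'E'
from h import *
st(); p,d,W,K,T=cap("scene"); st(); np.savez("s5.npz",p=p,W=W)
hsv=cv2.cvtColor(p,cv2.COLOR_RGB2HSV); 
c=np.linalg.inv(T); 
R=np.array([[.979,.203],[-.203,.979]])
# tray white points near z~40 in dock frame
D=(W[:,:,:2]-[746.3,-151.9])@R; zz=W[:,:,2]
D2=(W[:,:,:2]-[746.3,-151.9]); dx=D2@[.979,-.203]; dy=D2@[.203,.979]
m=(np.abs(dy)<28)&(dx>-130)&(dx<110)&(zz>33)&(zz<47)&(p.min(2)>140)
print("tray dx range",np.percentile(dx[m],[1,50,99]).round(1))
E
```

```text
t 12.45 pos [ 560.1 -113.2    1.6] yaw 168.33 F [ 4.35 -1.54 -2.2 ] w 16.6 j [   9.    2.  -16.    0.  -72. -110.]
t 12.5 pos [ 559.8 -113.1    1.5] yaw 168.33 F [ 2.91 -1.28 -2.19] w 16.6 j [   9.    2.  -16.   -0.  -72. -110.]
tray dx range [-26.7  32.1  83.9]
```

Request:
move_arm(plan=[{"hand": 10,"dx": 2,"dy": 0,"dz": 0,"spin": 0},{"hand": 10,"dx": 2,"dy": 0,"dz": 0,"spin": 0},{"hand": 10,"dx": 2,"dy": 0,"dz": 0,"spin": 0},{"hand": 10,"dx": 2,"dy": 0,"dz": 0,"spin": 0},{"hand": 10,"dx": 2,"dy": 0,"dz": 0,"spin": 0},{"hand": 10,"dx": 2,"dy": 0,"dz": 0,"spin": 0},{"hand": 10,"dx": 2,"dy": 0,"dz": 0,"spin": 0},{"hand": 10,"dx": 2,"dy": 0,"dz": 0,"spin": 0},{"hand": 10,"dx": 2,"dy": 0,"dz": 0,"spin": 0},{"hand": 10,"dx": 2,"dy": 0,"dz": 0,"spin": 0},{"hand": 10,"dx": 2,"dy": 0,"dz": 0,"spin": 0},{"hand": 10,"dx": 2,"dy": 0,"dz": 0,"spin": 0}])

```text
time_s: 13.7
ee_pos: [536.3, -108.3, 1.4]
eef_rot: [[-0.979, 0.202, 0.0], [0.202, 0.979, 0.0], [-0.0, 0.0, -1.0]]
contact_force: [4.5, -1.0, -2.8]
width: 16.6
grasp_force: 78.2
```

Request:
move_arm(plan=[{"hand": 10,"dx": 1.5,"dy": 0,"dz": 0,"spin": 0},{"hand": 10,"dx": 1.5,"dy": 0,"dz": 0,"spin": 0},{"hand": 10,"dx": 1.5,"dy": 0,"dz": 0,"spin": 0},{"hand": 10,"dx": 1.5,"dy": 0,"dz": 0,"spin": 0},{"hand": 10,"dx": 1.5,"dy": 0,"dz": 0,"spin": 0},{"hand": 10,"dx": 1.5,"dy": 0,"dz": 0,"spin": 0}])

```text
time_s: 14.3
ee_pos: [527.5, -106.5, 1.4]
eef_rot: [[-0.979, 0.202, -0.0], [0.202, 0.979, 0.0], [0.0, 0.0, -1.0]]
contact_force: [5.1, -0.8, -2.8]
width: 16.9
grasp_force: 78.2
```

```bash
python3 - <<'E'
from h import *
s=st(); print("tray est",(np.array([s["ee_pos"][0]-560,s["ee_pos"][1]+113.2])@[.979,-.203]+28.6).round(1))
# stop blocks from first top view
z=np.load("top1.npz"); p=z["p"]; W=z["W"]; hsv=cv2.cvtColor(p,cv2.COLOR_RGB2HSV).astype(int)
D=W[:,:,:2]-[746.3,-151.9]; dx=D@[.979,-.203]; dy=D@[.203,.979]
y=(hsv[:,:,0]>12)&(hsv[:,:,0]<30)&(hsv[:,:,1]>110)&(hsv[:,:,2]>90)&(dx<-60)
for sg in(1,-1):
    m=y&(dy*sg>26)&(dy*sg<35); 
    for lo in(50,): k=m&(W[:,:,2]>lo); print(sg,k.sum(),np.percentile(dx[k],[2,25,50,75,98]).round(1))
    k=y&(dy*sg>22)&(dy*sg<80); print(np.c_[dx[k],dy[k],W[:,:,2][k]][::4].round(0).astype(int).tolist())
E
```

```text
t 14.3 pos [ 527.5 -106.5    1.4] yaw 168.32 F [ 5.08 -0.82 -2.76] w 16.9 j [  10.   -3.  -21.   -0.  -72. -112.]
tray est -4.6
1 10 [-108.1 -107.  -103.6  -99.9  -97.8]
[[-62, 40, 63], [-78, 54, 63], [-75, 40, 65], [-79, 45, 63], [-84, 51, 67], [-88, 56, 69], [-83, 44, 55], [-89, 49, 63], [-93, 54, 63], [-89, 40, 60], [-94, 45, 66], [-97, 42, 69], [-100, 41, 71], [-105, 55, 62], [-102, 38, 67], [-109, 54, 68], [-106, 43, 67], [-103, 31, 61], [-111, 51, 66], [-109, 40, 68], [-115, 56, 65], [-113, 45, 67], [-108, 30, 58], [-115, 47, 64], [-109, 29, 46], [-119, 46, 68]]
-1 16 [-109.  -105.8 -102.1  -98.8  -95.6]
[[-60, -40, 63], [-75, -40, 61], [-77, -46, 64], [-82, -41, 67], [-78, -53, 63], [-82, -50, 62], [-85, -48, 60], [-90, -43, 62], [-87, -54, 63], [-93, -43, 65], [-90, -55, 61], [-99, -35, 70], [-96, -47, 67], [-97, -28, 33], [-101, -36, 67], [-100, -46, 75], [-104, -29, 59], [-103, -39, 67], [-107, -34, 68], [-109, -30, 55], [-109, -40, 66], [-106, -52, 67], [-110, -44, 63], [-107, -56, 58], [-112, -51, 61], [-116, -46, 61], [-119, -46, 63], [-120, -52, 61]]
```

Request:
move_arm(plan=[{"hand": 10,"dx": 1.5,"dy": 0,"dz": 0,"spin": 0},{"hand": 10,"dx": 1.5,"dy": 0,"dz": 0,"spin": 0},{"hand": 10,"dx": 1.5,"dy": 0,"dz": 0,"spin": 0},{"hand": 10,"dx": 1.5,"dy": 0,"dz": 0,"spin": 0}])

```text
time_s: 14.7
ee_pos: [522.8, -105.1, 1.6]
eef_rot: [[-0.979, 0.202, 0.003], [0.202, 0.979, 0.0], [-0.003, 0.001, -1.0]]
contact_force: [9.0, -2.1, -4.9]
width: 16.5
grasp_force: 78.0
```

Request:
move_arm(plan=[{"hand": 10,"dx": 1.5,"dy": 0,"dz": 0,"spin": 0},{"hand": 10,"dx": 1.5,"dy": 0,"dz": 0,"spin": 0},{"hand": 10,"dx": 1.5,"dy": 0,"dz": 0,"spin": 0},{"hand": 10,"dx": 1.5,"dy": 0,"dz": 0,"spin": 0}])

```text
time_s: 15.1
ee_pos: [516.6, -104.0, 1.6]
eef_rot: [[-0.979, 0.202, 0.002], [0.202, 0.979, 0.0], [-0.002, 0.0, -1.0]]
contact_force: [7.6, -2.5, -3.0]
width: 17.1
grasp_force: 78.0
```

Request:
move_arm(plan=[{"hand": 10,"dx": 1.5,"dy": 0,"dz": 0,"spin": 0},{"hand": 10,"dx": 1.5,"dy": 0,"dz": 0,"spin": 0},{"hand": 10,"dx": 1.5,"dy": 0,"dz": 0,"spin": 0},{"hand": 10,"dx": 1.5,"dy": 0,"dz": 0,"spin": 0}])

```text
time_s: 15.5
ee_pos: [510.3, -102.9, 1.5]
eef_rot: [[-0.979, 0.202, 0.001], [0.202, 0.979, -0.0], [-0.001, 0.0, -1.0]]
contact_force: [6.7, -1.7, -3.3]
width: 16.5
grasp_force: 78.1
```

Request:
move_arm(plan=[{"hand": 10,"dx": 1.5,"dy": 0,"dz": 0,"spin": 0},{"hand": 10,"dx": 1.5,"dy": 0,"dz": 0,"spin": 0},{"hand": 10,"dx": 1.5,"dy": 0,"dz": 0,"spin": 0},{"hand": 10,"dx": 1.5,"dy": 0,"dz": 0,"spin": 0}])

```text
time_s: 15.9
ee_pos: [504.0, -101.7, 1.4]
eef_rot: [[-0.979, 0.202, -0.0], [0.202, 0.979, 0.0], [0.0, 0.0, -1.0]]
contact_force: [4.4, -1.1, -1.6]
width: 16.8
grasp_force: 78.2
```

Request:
move_arm(plan=[{"hand": 10,"dx": 1,"dy": 0,"dz": 0,"spin": 0},{"hand": 10,"dx": 1,"dy": 0,"dz": 0,"spin": 0},{"hand": 10,"dx": 1,"dy": 0,"dz": 0,"spin": 0}])

```text
time_s: 16.2
ee_pos: [501.1, -101.0, 1.4]
eef_rot: [[-0.979, 0.202, -0.0], [0.202, 0.979, 0.0], [0.0, 0.0, -1.0]]
contact_force: [5.0, -1.5, -1.7]
width: 16.7
grasp_force: 78.2
```

Request:
move_arm(plan=[{"hand": 10,"dx": 1,"dy": 0,"dz": 0,"spin": 0},{"hand": 10,"dx": 1,"dy": 0,"dz": 0,"spin": 0}])

```text
time_s: 16.4
ee_pos: [499.1, -100.6, 1.4]
eef_rot: [[-0.979, 0.202, -0.0], [0.202, 0.979, 0.0], [0.0, 0.0, -1.0]]
contact_force: [4.8, -1.1, -1.5]
width: 16.6
grasp_force: 78.2
```

```bash
cat > tr.py <<'E'
from h import *
s=st(); print("tray est",(np.array([s["ee_pos"][0]-560,s["ee_pos"][1]+113.2])@[.979,-.203]+28.6).round(1),"pull",(s["contact_force"][:2]@[.979,-.203]).round(2),"side",(s["contact_force"][:2]@[.203,.979]).round(2))
E
python3 tr.py
```

```text
t 16.4 pos [ 499.1 -100.6    1.4] yaw 168.33 F [ 4.84 -1.14 -1.5 ] w 16.6 j [  11.   -8.  -26.   -0.  -72. -113.]
tray est -33.5 pull 4.97 side -0.14
```

Request:
move_arm(plan=[{"hand": 10,"dx": 1,"dy": 0,"dz": 0,"spin": 0},{"hand": 10,"dx": 1,"dy": 0,"dz": 0,"spin": 0},{"hand": 10,"dx": 1,"dy": 0,"dz": 0,"spin": 0}])

```text
time_s: 16.7
ee_pos: [496.2, -100.0, 1.4]
eef_rot: [[-0.979, 0.202, -0.0], [0.202, 0.979, 0.0], [0.0, 0.0, -1.0]]
contact_force: [5.0, -1.7, -2.0]
width: 16.7
grasp_force: 78.2
```

Request:
move_arm(plan=[{"hand": 10,"dx": 1,"dy": 0,"dz": 0,"spin": 0},{"hand": 10,"dx": 1,"dy": 0,"dz": 0,"spin": 0}])

```text
time_s: 16.9
ee_pos: [494.2, -99.6, 1.4]
eef_rot: [[-0.979, 0.202, -0.0], [0.202, 0.979, 0.0], [0.0, 0.0, -1.0]]
contact_force: [4.7, 0.0, -0.4]
width: 16.8
grasp_force: 78.2
```

Request:
move_arm(plan=[{"hand": 10,"dx": 0.7,"dy": 0,"dz": 0,"spin": 0},{"hand": 10,"dx": 0.7,"dy": 0,"dz": 0,"spin": 0}])

```text
time_s: 17.1
ee_pos: [493.3, -99.4, 1.5]
eef_rot: [[-0.979, 0.202, 0.001], [0.202, 0.979, 0.0], [-0.001, 0.0, -1.0]]
contact_force: [7.3, -1.7, -2.7]
width: 16.5
grasp_force: 78.2
```

Request:
move_arm(plan=[{"hand": 10,"dx": 0.4,"dy": 0,"dz": 0,"spin": 0},{"hand": 10,"dx": 0,"dy": 0,"dz": 0,"spin": 0}])

```text
time_s: 17.3
ee_pos: [493.2, -99.3, 1.5]
eef_rot: [[-0.979, 0.202, 0.002], [0.202, 0.979, -0.0], [-0.002, 0.0, -1.0]]
contact_force: [7.9, -2.5, -2.7]
width: 16.4
grasp_force: 78.1
```

```bash
python3 tr.py
```

```text
t 17.3 pos [493.2 -99.3   1.5] yaw 168.32 F [ 7.93 -2.48 -2.74] w 16.4 j [  12.   -9.  -27.    0.  -72. -113.]
tray est -39.6 pull 8.27 side -0.82
```

Request:
move_arm(plan=[{"hand": 10,"dx": 0.4,"dy": 0,"dz": 0,"spin": 0},{"hand": 10,"dx": 0,"dy": 0,"dz": 0,"spin": 0},{"hand": 10,"dx": 0,"dy": 0,"dz": 0,"spin": 0}])

```text
time_s: 17.6
ee_pos: [493.1, -99.3, 1.6]
eef_rot: [[-0.979, 0.202, 0.002], [0.202, 0.979, -0.0], [-0.002, 0.0, -1.0]]
contact_force: [10.0, -2.1, -4.1]
width: 17.2
grasp_force: 78.0
```

```bash
python3 tr.py; python3 - <<'E'
from h import *
p,d,W,K,T=cap("scene"); st()
a=p[200:330,200:330]; save("c7.png",cv2.resize(a,(585,585),interpolation=cv2.INTER_CUBIC))
E
```

```text
t 17.6 pos [493.1 -99.3   1.6] yaw 168.32 F [ 9.97 -2.14 -4.09] w 17.2 j [  12.   -9.  -27.    0.  -72. -113.]
tray est -39.7 pull 10.2 side -0.07
t 17.65 pos [493.1 -99.3   1.6] yaw 168.32 F [ 8.95 -3.06 -4.1 ] w 16.8 j [  12.   -9.  -27.    0.  -72. -113.]
```

View pics/c7.png

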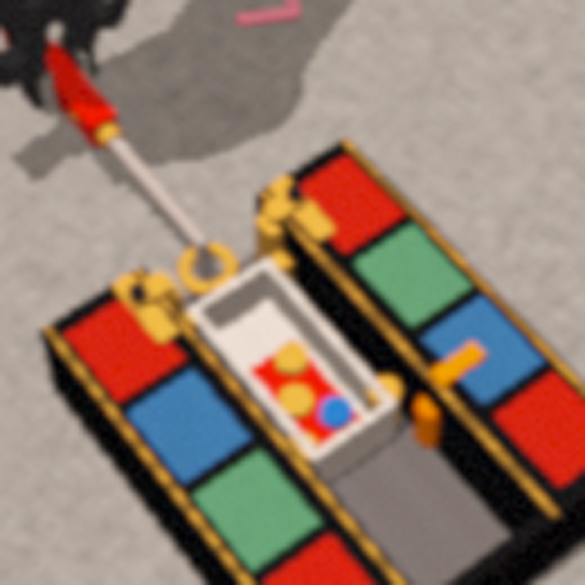

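The crop shows the tray's front shoulders at both stops and the rear roller (390,385) past the orange catch (427,415). It's snug at about 10 N, so back the pin to the ring's middle and lift out.

Request:
move_arm(plan=[{"hand": 10,"dx": -0.8,"dy": 0,"dz": 0,"spin": 0},{"hand": 10,"dx": -1,"dy": 0,"dz": 0,"spin": 0},{"hand": 10,"dx": -1.5,"dy": 0,"dz": 0,"spin": 0},{"hand": 10,"dx": -1.5,"dy": 0,"dz": 0,"spin": 0},{"hand": 10,"dx": -1,"dy": 0,"dz": 0,"spin": 0},{"hand": 10,"dx": 0,"dy": 0,"dz": 0,"spin": 0}])

```text
time_s: 18.25
ee_pos: [497.5, -100.4, 1.1]
eef_rot: [[-0.979, 0.203, -0.001], [0.203, 0.979, 0.0], [0.001, -0.0, -1.0]]
contact_force: [0.5, 0.3, -1.6]
width: 16.9
grasp_force: 78.4
```

```bash
python3 tr.py
```

```text
t 18.25 pos [ 497.5 -100.4    1.1] yaw 168.31 F [ 0.5   0.29 -1.55] w 16.9 j [  11.   -8.  -26.   -0.  -72. -113.]
tray est -35.2 pull 0.43 side 0.38
```

Request:
move_arm(plan=[{"hand": 10,"dx": 0,"dy": 0,"dz": -2,"spin": 0},{"hand": 10,"dx": 0,"dy": 0,"dz": -4,"spin": 0},{"hand": 10,"dx": 0,"dy": 0,"dz": -5,"spin": 0},{"hand": 10,"dx": 0,"dy": 0,"dz": -5,"spin": 0},{"hand": 10,"dx": 0,"dy": 0,"dz": -6,"spin": 0},{"hand": 10,"dx": 0,"dy": 0,"dz": -10,"spin": 0},{"hand": 10,"dx": 0,"dy": 0,"dz": -17,"spin": 0},{"hand": 10,"dx": 0,"dy": 0,"dz": -20,"spin": 0},{"hand": 10,"dx": 0,"dy": 0,"dz": -20,"spin": 0},{"hand": 10,"dx": 0,"dy": 0,"dz": -14,"spin": 0},{"hand": 10,"dx": 0,"dy": 0,"dz": -8,"spin": 0},{"hand": 10,"dx": 0,"dy": 0,"dz": 0,"spin": 0}])

```text
time_s: 19.45
ee_pos: [498.4, -100.3, 113.6]
eef_rot: [[-0.979, 0.202, 0.002], [0.202, 0.979, 0.0], [-0.002, 0.001, -1.0]]
contact_force: [0.2, -0.2, -2.2]
width: 16.7
grasp_force: 78.4
```

```bash
python3 - <<'E'
from h import *
to([475,273.2,112.9],168.3)
E
```

```text
t 19.45 pos [ 498.4 -100.3  113.6] yaw 168.32 F [ 0.16 -0.16 -2.17] w 16.7 j [  11.  -12.  -17.    0.  -84. -113.]
spin units 0.0
d tool [ 98.7 361.    0.7]
```

Request:
move_arm(plan=[{"hand": 10,"dx": 3,"dy": 10,"dz": 0,"spin": 0},{"hand": 10,"dx": 6,"dy": 21,"dz": 0,"spin": 0},{"hand": 10,"dx": 8.2,"dy": 30,"dz": 0,"spin": 0},{"hand": 10,"dx": 8.2,"dy": 30,"dz": 0,"spin": 0},{"hand": 10,"dx": 8.2,"dy": 30,"dz": 0,"spin": 0},{"hand": 10,"dx": 8.2,"dy": 30,"dz": 0,"spin": 0},{"hand": 10,"dx": 8.2,"dy": 30,"dz": 0,"spin": 0},{"hand": 10,"dx": 8.2,"dy": 30,"dz": 0,"spin": 0},{"hand": 10,"dx": 8.2,"dy": 30,"dz": 0,"spin": 0},{"hand": 10,"dx": 8.2,"dy": 30,"dz": 0,"spin": 0},{"hand": 10,"dx": 8.2,"dy": 30,"dz": 0,"spin": 0},{"hand": 10,"dx": 8.2,"dy": 30,"dz": 0,"spin": 0},{"hand": 10,"dx": 5,"dy": 20,"dz": 0,"spin": 0},{"hand": 10,"dx": 2.7,"dy": 10,"dz": 0,"spin": 0},{"hand": 10,"dx": 0,"dy": 0,"dz": 0,"spin": -0.6},{"hand": 10,"dx": 0,"dy": 0,"dz": 0,"spin": -0.7},{"hand": 10,"dx": 0,"dy": 0,"dz": 0,"spin": -0.7},{"hand": 10,"dx": 0,"dy": 0,"dz": 0,"spin": -0.6},{"hand": 10,"dx": 0,"dy": 0,"dz": 0,"spin": -0.28},{"hand": 10,"dx": 0,"dy": 0,"dz": 0,"spin": 0}])

```text
time_s: 21.45
ee_pos: [474.2, 272.8, 112.1]
eef_rot: [[-0.995, -0.097, -0.0], [-0.097, 0.995, -0.0], [0.0, -0.0, -1.0]]
contact_force: [0.3, -1.1, -0.9]
width: 16.7
grasp_force: 78.4
```

```bash
python3 - <<'E'
from h import *
to([475,273.2,12.9],185.61)
p,d,W,K,T=cap("scene"); q,d2,W2,K2,T2=cap("top")
s=arm.observe(); R=s["eef_rot"]; Ti=np.linalg.inv(T)
pr=lambda P:(lambda c:c[:2]/c[2])(K@(Ti[:3,:3]@P+Ti[:3,3]))
for o in(55,140): print(o,pr(s["ee_pos"]+[0,0,49]-R[:,0]*o).round(1))
np.savez("s6.npz",p=p,W=W,q=q,W2=W2)
# rod line/height via red handle and pale rod 3D points
m=(W[:,:,2]>120)&(W[:,:,2]<180)&(np.abs(W[:,:,0]-585)<45)&(np.abs(W[:,:,1]-284)<25)
P=W[m]; print(len(P)); u,sv,vt=np.linalg.svd(P-P.mean(0)); print(P.mean(0).round(1),vt[0].round(3))
D=W2[:,:,:2]-[746.3,-151.9]; dx=D@[.979,-.203]; dy=D@[.203,.979]; zz=W2[:,:,2]
k=(np.abs(dy)<28)&(dx>-130)&(dx<110)&(zz>33)&(zz<47)&(q.min(2)>130); print("tray",np.percentile(dx[k],[2,50,98]).round(1))
E
```

```text
t 21.45 pos [474.2 272.8 112.1] yaw -174.44 F [ 0.27 -1.14 -0.86] w 16.7 j [  51.   -5.  -12.   -0.  -84. -135.]
spin units -0.01
d tool [-0.9  0.3 99.2]
55 [316.6 114.6]
140 [343.9 126.5]
110
[587.8 279.8 157.2] [ 0.967  0.093 -0.236]
tray [-94.2 -39.6  14.9]
```

```bash
python3 - <<'E'
import numpy as np
for f in("s6",):
    z=np.load(f+".npz")
    for k in("W","W2"):
        W=z[k]; m=(W[:,:,2]>110)&(W[:,:,2]<190)&(np.abs(W[:,:,0]-575)<48)&(np.abs(W[:,:,1]-283)<20)
        P=W[m]; 
        for a in range(530,625,10):
            r=P[(P[:,0]>=a)&(P[:,0]<a+10)]
            if len(r): print(k,a,len(r),np.median(r,0).round(1),r[:,2].max().round(1),r[:,2].min().round(1))
E
```

```text
W 530 15 [533.3 274.8 162.9] 167.6 157.4
W 540 10 [545.1 276.  161.8] 165.3 156.7
W 550 11 [555.9 276.  163.6] 166.7 159.5
W 560 11 [565.  278.1 161.9] 164.0 156.3
W 570 11 [576.2 278.3 162. ] 164.4 160.7
W 580 10 [585.5 279.2 162.1] 163.6 159.5
W 590 11 [594.7 279.2 163.3] 166.1 158.7
W 600 11 [605.2 281.8 163. ] 165.5 158.6
W 610 35 [615.  282.2 144.9] 165.6 126.3
W2 530 14 [534.3 279.4 164.3] 171.2 159.5
W2 540 9 [544.7 279.9 165. ] 168.4 161.0
W2 550 12 [554.2 280.3 164.3] 169.2 158.2
W2 560 12 [564.7 280.4 164.2] 169.1 160.1
W2 570 12 [575.4 281.1 165.7] 168.4 160.8
W2 580 10 [584.6 283.7 163.2] 169.1 160.2
W2 590 12 [594.5 284.4 164.7] 168.2 159.4
W2 600 12 [605.1 285.3 163.6] 170.5 160.2
W2 610 13 [613.2 284.1 158.7] 169.9 131.8
```

Rod is level and aligned. Lower back onto the stand.

Request:
move_arm(plan=[{"hand": 10,"dx": -0.9,"dy": 0.3,"dz": 12,"spin": 0},{"hand": 10,"dx": 0,"dy": 0,"dz": 20,"spin": 0},{"hand": 10,"dx": 0,"dy": 0,"dz": 20,"spin": 0},{"hand": 10,"dx": 0,"dy": 0,"dz": 18,"spin": 0},{"hand": 10,"dx": 0,"dy": 0,"dz": 11,"spin": 0},{"hand": 10,"dx": 0,"dy": 0,"dz": 6,"spin": 0},{"hand": 10,"dx": 0,"dy": 0,"dz": 4,"spin": 0},{"hand": 10,"dx": 0,"dy": 0,"dz": 3,"spin": 0},{"hand": 10,"dx": 0,"dy": 0,"dz": 3,"spin": 0},{"hand": 10,"dx": 0,"dy": 0,"dz": 1,"spin": 0},{"hand": 10,"dx": 0,"dy": 0,"dz": 0,"spin": 0}])

```text
time_s: 22.65
ee_pos: [475.2, 273.6, 14.6]
eef_rot: [[-0.995, -0.098, 0.0], [-0.098, 0.995, 0.0], [-0.0, 0.0, -1.0]]
contact_force: [-0.7, -0.7, -1.5]
width: 16.6
grasp_force: 78.4
```

```bash
python3 - <<'E'
from h import *
to([475,273.2,12.9],185.61)
E
```

```text
t 22.65 pos [475.2 273.6  14.6] yaw -174.4 F [-0.65 -0.75 -1.52] w 16.6 j [  51.   -2.  -19.   -0.  -73. -135.]
spin units -0.0
d tool [ 0.2 -0.4  1.7]
```

Request:
move_arm(plan=[{"hand": 10,"dx": 0,"dy": 0,"dz": 1,"spin": 0},{"hand": 10,"dx": 0,"dy": 0,"dz": 0.7,"spin": 0},{"hand": 10,"dx": 0,"dy": 0,"dz": 0,"spin": 0}])

```text
time_s: 22.95
ee_pos: [475.2, 273.6, 12.9]
eef_rot: [[-0.995, -0.098, 0.0], [-0.098, 0.995, 0.0], [-0.0, 0.0, -1.0]]
contact_force: [0.4, 1.0, -1.5]
width: 16.8
grasp_force: 78.7
```

```bash
python3 -c "
from h import *
st()"
```

```text
t 22.95 pos [475.2 273.6  12.9] yaw -174.39 F [ 0.43  0.98 -1.51] w 16.8 j [  51.   -2.  -19.   -0.  -73. -135.]
```

Request:
move_arm(plan=[{"hand": 10,"dx": 0,"dy": 0,"dz": 0.5,"spin": 0},{"hand": 10,"dx": 0,"dy": 0,"dz": 0.3,"spin": 0},{"hand": 10,"dx": 0,"dy": 0,"dz": 0,"spin": 0}])

```text
time_s: 23.25
ee_pos: [475.2, 273.6, 12.8]
eef_rot: [[-0.995, -0.098, 0.0], [-0.098, 0.995, 0.0], [-0.0, 0.0, -1.0]]
contact_force: [-3.9, -1.2, 4.9]
width: 16.8
grasp_force: 79.2
```

Seated. Open gently, then retreat straight up.

Request:
move_arm(plan=[{"hand": 20,"dx": 0,"dy": 0,"dz": 0,"spin": 0},{"hand": 30,"dx": 0,"dy": 0,"dz": 0,"spin": 0},{"hand": 45,"dx": 0,"dy": 0,"dz": 0,"spin": 0},{"hand": 60,"dx": 0,"dy": 0,"dz": 0,"spin": 0},{"hand": 60,"dx": 0,"dy": 0,"dz": 0,"spin": 0},{"hand": 60,"dx": 0,"dy": 0,"dz": -6,"spin": 0},{"hand": 60,"dx": 0,"dy": 0,"dz": -15,"spin": 0},{"hand": 60,"dx": 0,"dy": 0,"dz": -25,"spin": 0},{"hand": 60,"dx": 0,"dy": 0,"dz": -30,"spin": 0},{"hand": 60,"dx": 0,"dy": 0,"dz": -30,"spin": 0},{"hand": 60,"dx": 0,"dy": 0,"dz": -30,"spin": 0},{"hand": 60,"dx": 15,"dy": -30,"dz": -20,"spin": 0},{"hand": 60,"dx": 15,"dy": -40,"dz": 0,"spin": 0},{"hand": 60,"dx": 5,"dy": -40,"dz": 0,"spin": 0},{"hand": 60,"dx": 0,"dy": -40,"dz": 0,"spin": 0},{"hand": 60,"dx": 0,"dy": -40,"dz": 0,"spin": 0},{"hand": 60,"dx": 0,"dy": -30,"dz": 0,"spin": 0},{"hand": 60,"dx": 0,"dy": 0,"dz": 0,"spin": 0}])

```text
time_s: 25.05
ee_pos: [462.1, 48.3, 170.0]
eef_rot: [[-0.996, -0.094, 0.002], [-0.094, 0.996, 0.0], [-0.002, 0.0, -1.0]]
contact_force: [0.5, -0.7, 0.1]
width: 60.0
grasp_force: 0.0
```

```bash
python3 - <<'E'
from h import *
st()
p,d,W,K,T=cap("top"); np.savez("top1.npz",p=p,W=W)
D=W[:,:,:2]-[746.3,-151.9]; dx=D@[.979,-.203]; dy=D@[.203,.979]; zz=W[:,:,2]
k=(np.abs(dy)<28)&(dx>-130)&(dx<110)&(zz>33)&(zz<47)&(p.min(2)>130); print("tray",k.sum(),np.percentile(dx[k],[2,50,98]).round(1))
s,_,_,_,_=cap("scene")
save("final.png",np.hstack([cv2.resize(p[120:310,100:390],(500,328)),s[90:418,240:540]]))
E
python3 m.py | egrep "handle|rod|deck|padlock|ring"
```

```text
t 25.05 pos [462.1  48.3 170. ] yaw -174.6 F [ 0.46 -0.67  0.08] w 60.0 j [  31.  -19.  -17.    0.  -92. -116.]
tray 148 [-95.  -39.8  14.1]
handle 172 [483.  274.7  74.3] z [70.4 74.1 78.3] rect [array([480.9, 274. ]), array([85.3, 18. ]), np.float64(7.2)]
rod 98 [569.8 282.6  66. ] z [61.8 66.  71.3] rect [array([571.3, 283.4]), array([93.8,  9.8]), np.float64(6.7)]
ring 53 [ 707.5 -142.7   16.9] z [11.  17.1 23.1] rect [array([ 707.2, -143.1]), array([15.2, 42.1]), np.float64(45.3)]
deck 637 [676.  315.6  22.2] z [17.3 22.3 27.3] rect [array([676.6, 315.9]), array([65.8, 90.3]), np.float64(75.7)]
padlock 129 [766.1 184.1  43.7] z [20.  39.9 70.6] rect [array([769.8, 186.5]), array([48. , 22.3]), np.float64(44.6)]
```

View pics/final.png

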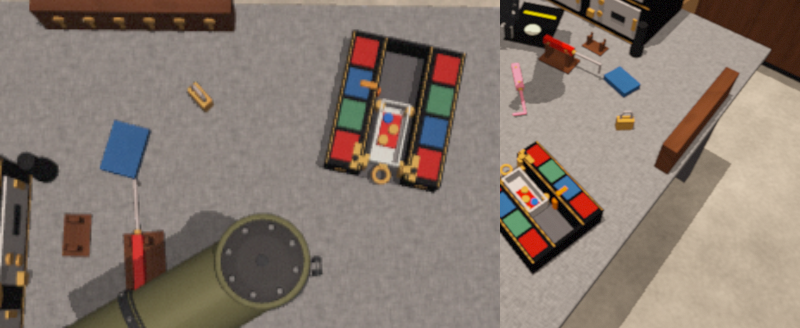

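The final picture shows the hook back on its stand at (138,260), the tray at the stops with its ring at (381,174), and the bystanders unmoved.

```bash
python3 -c "
from h import *
print(order.job_done())"
```

```text
the job is handed in; nothing more can be done
None
```

The job is handed in with no verdict returned: the tray is past the orange catch and was pulled to about 10 N at the brass stops (highest pull I read 10.2 N), and the red hook is back on its stand; my first grasp closed above the handle because the fingertips sat about 32 mm higher than the reported TCP, and nothing was disturbed.

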